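# Rock the angle gauge on the stud until its pointer rests on the mark

### The arm

A 6-joint arm with a two-finger parallel gripper is mounted at the origin on a cart in front of the work surface, level with it; the furniture and walls round the work are solid. World frame = base frame: x ahead of the robot, y to its left, z up, the work surface at z = 0. Lengths are in m, angles in rad, forces in N, time in s.
With the tool pointing down it reaches from about 0.375 to 0.9 m from the base axis. Payload 3.1 kg.
Tool frame: the origin (TCP) lies where the fingers leave the gripper's body, on its centre line; the fingertips stand 73 mm ahead of it and the grasp point (between the pads) lies 54 mm ahead of it (robot.nose_length is the distance from the TCP to the fingertips, in m); z points along the fingers, x is the direction in which the jaws open and shut, and the axes are right-handed (so a half turn about z gives the same grasp; the last joint's range is limited). The gripper opens to 85 mm and grips with 20 to 120 N. Pads are 22 mm wide; open, the fingers measure 114 mm over their backs; the gripper's body (76 mm by 85 mm) begins 54 mm behind the grasp point. The pads swing forward as they close: fully open they stand 13 mm farther back than shut.
Start: joints at [-1.302, 0.527, 1.433, -0, 1.181, -0.178], TCP at [0.271, -0.563, 0.304] pointing down, gripper open.
Joint ranges: [-3.08, 3.08], [-0.75, 2.2], [0.22, 2.44], [-1.43, 4.57], [0, 2.65], [-2.85, 2.85]. Speed limits (rad/s): [2.79, 2.79, 3.14, 3.14, 3.14, 3.14].

### API

Orientations are given as a rotation vector (axis times angle).
In Python, from workcell import robot gives the robot as it stands.
- The arm moves only by the shell command python3 -m inch 'ROWS' [OPENING]. ROWS is JSON, a list that holds one entry, the list of rows, each a list of 6 numbers: the shift along the world's x, y, z in units of 50 mm (1.0 is 50 mm), then the turn, a rotation vector about the world's x, y, z in units of 6 degrees (1.0 is 6 degrees). A call has 1 to 8 rows; each row is the pose to reach, as a shift and turn from the pose commanded when the call began; what a row does not reach only later rows make up. A row lasts 1/8 s, in which the tool goes at most 62.5 mm and 10.7 degrees, less where a joint would pass 70% of its speed; a pose out of reach is approached as far as the arm can. A call with a gripper value outside its range is refused whole. OPENING is the gripper's target within -1 to 1 (shut at 1, half-way at 0, fully open at -1), set as the call begins (- or left out, the last holds). The fingers move at their own pace and stop on an object; the grip force is fixed at half the most. Time passes only in rows, so rows that repeat a pose let the fingers close. It gives the time, the measured TCP pose, the force and the opening at its end, in the units of the state.
- robot.state(): the state, without advancing time (a new reading comes with each control period).
- robot.read_camera(name): name is "scene" or "side" or "wrist"; returns (picture, depth): 420x560x3 uint8, red, green, blue; 420x560 float32, m along the optical axis (not along the pixel's ray), 0 where there is no reading.
- robot.camera_model(name): a dict with "K" (3x3 intrinsics, pixels), "k1" (the pictures are not rectified: a ray, as slopes to the right and down, at radius r is drawn at 1 + k1 r^2 times it, then the intrinsics apply), "R" (3x3) and "t" (3): a world point X has camera coordinates R X + t; the wrist camera has in their place "tool_from_camera" (4x4, takes a point from camera to tool coordinates, whose origin is the TCP and whose axes are the tool frame's). Camera axes: x right, y down, z forward; pixel columns grow to the right and rows downward; lengths in m; the calibration is good to about 2 mm. A picture is of the moment at which its call begins: read the wrist's pose just before it. camera_model takes no time and is no camera call.
- robot.finish_job(): hands the job in, once; it reports no verdict.
The state is a dict: "t": time; "joints": joint angles; "qvel": joint speeds; "effort": joint torques, N m; "position": TCP position; "orientation": TCP orientation; "contact_force": force on the tool from outside, world axes, zero at the start; "ft_torque": the same for the moment, N m; "gripper_width": opening from 0.0 (shut) to 1.0 (fully open).
Only numpy, scipy, OpenCV 4.12 (cv2) and the standard library are available. Lean on these libraries where they do the work, as an engineer would, in place of code of your own. Each camera call takes 0.05 s, during which the arm holds its last target.

### The job

The angle gauge has to be shown at its set angle on the test stud. Pick the gauge up by the black grip post on top, set it down with the notch in its underside over the sprung stud of the timber block so that the stud is pressed part of the way in, and rock the gauge over sideways until its hanging red pointer settles on the green mark. Finish while still holding it there, pressed on the stud with the pointer at rest on the mark, and leave the brass weight, the tin and the pen alone.

Things in the scene. Friction and masses are not known exactly. Their poses are not given: they have to be found in the camera images.
- angle_gauge: Loose grey upright angle gauge, about 0.4 kg, 44 mm deep (x), 100 mm wide (y), 125 mm high without the grip post, 175 mm with it. Origin: centre of its underside. It starts standing upright, its white dial facing its own -x (roughly to the robot), z up, y to the left as the robot sees it. In the middle of the underside a notch 30 mm wide (in y) and 8 mm deep runs right through along x between two rubber feet; the notch's flat ceiling is to sit on the stud.
- gauge_grip (a point): Middle of the free part of the gauge's black square grip post (20 x 20 mm, standing 50 mm above the frame), 152 mm above the gauge's underside and 144 mm above the notch's ceiling; the post's top is 23 mm higher. Axes as the gauge's.
- pointer (a joint): Swing of the red pointer that hangs freely from a pivot 105 mm above the gauge's underside (rad): 0 when the gauge is upright, positive when the pointer has swung to the gauge's +y (left on the dial). It always hangs plumb, so leaning the gauge's top to its +y by some angle (turning it about its own x by minus that angle) makes this reading grow by that angle. It swings at about 2 Hz and takes about 2 s to settle.
- pointer_tip (a point): Tip of the red pointer, 64 mm from its pivot.
- set_mark (a joint): Angle of the green mark on the dial, counted as the pointer's (rad); locked by stiff friction, set anew each time between 0.14 and 0.38. The pointer is on the mark when both joints read the same.
- mark (a point): Point on the green mark (a tab 9 mm wide) that the pointer's tip should cover, 64 mm from the pivot, in the plane of the pointer.
- joist_block: Fixed offcut of light timber, 80 (x) x 70 (y) x 45 mm high, with the upright stud in the middle of its top. Origin: centre of its underside.
- stud_top (a point): Centre of the round head of the steel stud (16 mm diameter, slightly domed), 85 mm above the bench and 40 mm above the timber when not pressed. It sinks as it is pressed.
- stud (a joint): How far the stud is pressed down against its spring (m): 0 free, 0.014 at the stop. It needs 2.4 N to start and 0.6 N more for each mm.
- weight_1: Loose brass weight, 36 mm wide, 40 mm high; bystander. Origin: centre of its underside.
- felt_tin: Loose round tin with a green lid, 66 mm wide, 30 mm high; bystander. Origin: centre of its underside.
- marker_pen: Loose blue and white pen, 135 mm long (along y) and 16 mm thick, lying near the front edge of the bench; bystander. Origin: centre of its underside.
Not all that is in view belongs to the job. Of the things shaped like the joist_block, the wooden one is meant.

How it is judged:
On the way, in this order (a step that is already met when the one before it is completed fails the run):
1. the gauge is held clear of the bench by the gripper (height (world z) of angle_gauge above 0.03 m and contact force between the fingers and angle_gauge above 1 N), for 0.2 s.
2. the gauge sits with its notch over the stud and presses it in (x of stud_top in the frame of angle_gauge between -0.015 and 0.015 m and y of stud_top in the frame of angle_gauge between -0.013 and 0.013 m and contact force between angle_gauge and joist_block above 0.5 N and value of joint stud above 0.0015 m), for 0.2 s.
At the end, for the whole second after the job is handed in: The gripper still holds the leaning gauge, still (under 20 mm/s); the stud is in its notch (within 13 mm of the middle across, 15 mm along), pressed in 1.5 to 12.5 mm; the pointer tip is within 4.7 mm (about 4 degrees) of the mark and at rest (under 0.25 rad/s) (all of step 2 and value of joint stud below 0.0125 m and distance between pointer_tip and mark below 0.0047 m and velocity of joint pointer between -0.25 and 0.25 rad/s and angle between angle_gauge's own z axis and vertical above 0.06 rad and linear speed of angle_gauge below 0.02 m/s and contact force between the fingers and angle_gauge above 1 N); the arm keeps its last pose, push and grip.
It fails at once if a bystander (weight, tin or pen) is shifted by more than 20 mm (distance of any of weight_1, felt_tin, marker_pen from where it was at the start of the episode above 0.02 m).
It also fails if it takes over 48 s, if anything falls off the work surface, if the arm or the gripper's body presses on something with over 40 N, if the wrist force passes 120 N, or if a joint passes its speed limit or range.

## Working session

There is one attempt and no reset: what is moved stays moved. The work goes in short steps, Python scripts to look and compute and a shell command to move; the robot and the scene stay as the last step left them, time stands still between calls to the robot, and variables do not carry over. Pictures are saved under pics/ and viewed, and the job is handed in when it is done.

```bash
ls; mkdir -p pics; cat > h.py <<'E'
import numpy as np, cv2
from workcell import robot
from scipy.spatial.transform import Rotation as Rn
def snap(n,f):
    p,d=robot.read_camera(n); cv2.imwrite('pics/%s.png'%f,p[:,:,::-1]); np.savez('pics/%s.npz'%f,p=p,d=d,pos=S['position'],ori=S['orientation']) ; return p,d
S=robot.state()
def world(n,u,v,d,S=S):
    m=robot.camera_model(n);K=np.array(m['K'])
    u=np.atleast_1d(u).astype(float);v=np.atleast_1d(v).astype(float)
    xy=cv2.undistortPoints(np.stack([u,v],-1)[:,None],K,np.array([m['k1'],0,0,0.]))[:,0]
    c=np.c_[xy,np.ones(len(xy))]*np.atleast_1d(d)[:,None]
    if 'R' in m: return (c-np.array(m['t']))@np.array(m['R'])
    T=np.array(m['tool_from_camera']); c=c@T[:3,:3].T+T[:3,3]
    return Rn.from_rotvec(S['orientation']).apply(c)+np.array(S['position'])
def ray(n,u,v,S=S):
    o=world(n,u,v,0.,S)[0];return o,world(n,u,v,1.,S)[0]-o
E
python3 - <<'E'
from h import *
print(S)
for n in ['scene','side','wrist']:
    snap(n,n+'0'); print(n,{k:np.round(v,3).tolist() for k,v in robot.camera_model(n).items()})
E
```

```text
pics
{'t': 0.0, 'joints': array([-1.30150536e+00,  5.28472816e-01,  1.43390649e+00,  5.02823636e-06,
        1.18142096e+00, -1.78496676e-01]), 'qvel': array([ 0.00073723, -0.00057775,  0.00051824, -0.00054128, -0.00052091,
        0.00155907]), 'effort': array([ 8.91307136e-04, -4.42349446e+01, -1.78028226e+01, -1.08931126e-04,
        8.42567504e-03,  1.91061366e-05]), 'position': array([ 0.27048384, -0.56281004,  0.30292804]), 'orientation': array([-2.65795163e+00,  1.67198047e+00,  2.55465398e-03]), 'contact_force': array([-0.42156535, -0.4448909 ,  0.2886807 ]), 'ft_torque': array([0.05078852, 0.00690165, 0.01860379]), 'gripper_width': 0.9992581398313546}
scene {'K': [[517.345, 0.0, 283.984], [0.0, 517.345, 201.959], [0.0, 0.0, 1.0]], 'k1': -0.163, 'R': [[-0.599, -0.801, 0.017], [-0.471, 0.335, -0.816], [0.648, -0.497, -0.578]], 't': [0.142, 0.37, 0.894]}
side {'K': [[511.56, 0.0, 285.969], [0.0, 511.56, 203.817], [0.0, 0.0, 1.0]], 'k1': -0.069, 'R': [[1.0, 0.015, -0.003], [0.004, -0.447, -0.895], [-0.015, 0.895, -0.447]], 't': [-0.497, 0.031, 1.321]}
wrist {'K': [[364.652, 0.0, 281.201], [0.0, 364.652, 207.967], [0.0, 0.0, 1.0]], 'k1': -0.056, 'tool_from_camera': [[1.0, 0.001, -0.001, 0.0], [-0.0, 0.964, 0.267, -0.068], [0.001, -0.267, 0.964, -0.071], [0.0, 0.0, 0.0, 1.0]]}
```

View pics/scene0.png

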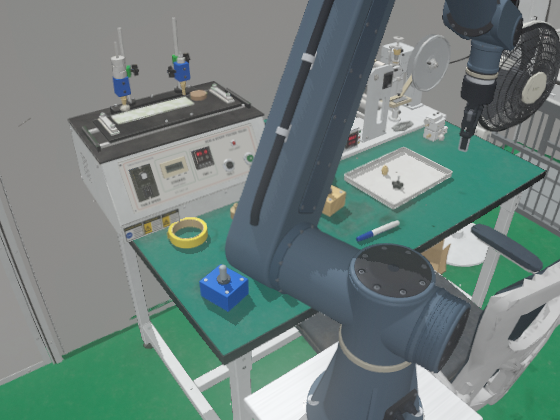

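View pics/side0.png

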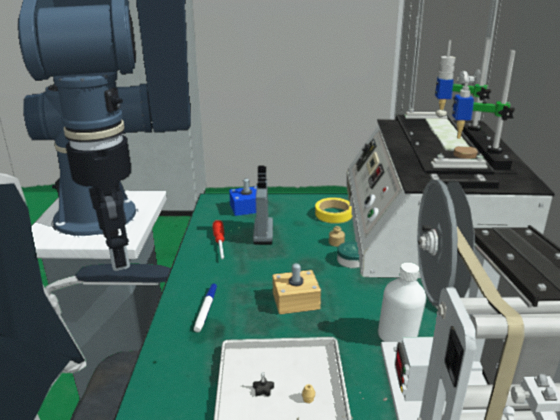

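View pics/wrist0.png

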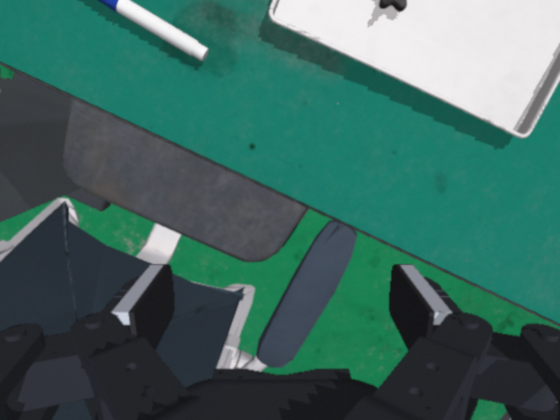

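Side view: the gauge is edge-on at (263,205) with its post at (262,175). There are two stud blocks, the blue one at (243,200) and the wooden one at (297,290) with its stud at (296,270). The wooden one is the one meant. I'll check that in a crop and measure.

```bash
python3 - <<'E'
from h import *
z=np.load('pics/side0.npz');p,d=z['p'],z['d']
cv2.imwrite('pics/crop1.png',cv2.resize(p[150:320,200:380,::-1],None,fx=4,fy=3.5,interpolation=cv2.INTER_CUBIC))
vv,uu=np.mgrid[0:420,0:560]
W=world('side',uu.ravel(),vv.ravel(),d.ravel()).reshape(420,560,3)
np.save('pics/W.npy',W)
def reg(name,u0,u1,v0,v1,zlo,zhi):
    w=W[v0:v1,u0:u1].reshape(-1,3);w=w[(w[:,2]>zlo)&(w[:,2]<zhi)&(d[v0:v1,u0:u1].ravel()>0)]
    print(name,len(w),'min',w.min(0).round(3),'max',w.max(0).round(3),'med',np.median(w,0).round(3))
reg('gauge',245,285,160,250,.01,.25)
reg('post',250,275,160,200,.135,.25)
reg('gauge low',245,285,160,250,.02,.12)
reg('block',265,330,255,320,.005,.12)
reg('blocktop',265,330,255,320,.04,.05)
reg('stud',280,310,255,295,.055,.12)
reg('studtop',280,310,255,295,.08,.12)
reg('weight',325,345,225,246,.005,.06)
reg('tin',335,362,240,270,.005,.06)
reg('pen',190,220,280,335,.004,.06)
E
```

```text
gauge 1282 min [ 0.39  -0.146  0.01 ] max [0.465 0.088 0.178] med [ 0.44  -0.109  0.061]
post 176 min [ 0.433 -0.104  0.135] max [ 0.452 -0.081  0.178] med [ 0.443 -0.098  0.16 ]
gauge low 821 min [ 0.39  -0.146  0.02 ] max [0.464 0.088 0.12 ] med [ 0.438 -0.135  0.048]
block 1758 min [ 0.475 -0.397  0.005] max [ 0.566 -0.311  0.087] med [ 0.52  -0.376  0.045]
blocktop 846 min [ 0.475 -0.396  0.04 ] max [ 0.565 -0.311  0.05 ] med [ 0.52  -0.364  0.046]
stud 129 min [ 0.514 -0.362  0.055] max [ 0.528 -0.345  0.087] med [ 0.52  -0.358  0.073]
studtop 42 min [ 0.514 -0.36   0.08 ] max [ 0.528 -0.345  0.087] med [ 0.52  -0.355  0.084]
weight 249 min [ 0.597 -0.192  0.005] max [ 0.632 -0.109  0.043] med [ 0.615 -0.14   0.026]
tin 604 min [ 0.612 -0.29   0.005] max [ 0.658 -0.138  0.06 ] med [ 0.638 -0.22   0.03 ]
pen 380 min [ 0.339 -0.451  0.004] max [ 0.362 -0.315  0.018] med [ 0.352 -0.392  0.014]
```

View pics/crop1.png

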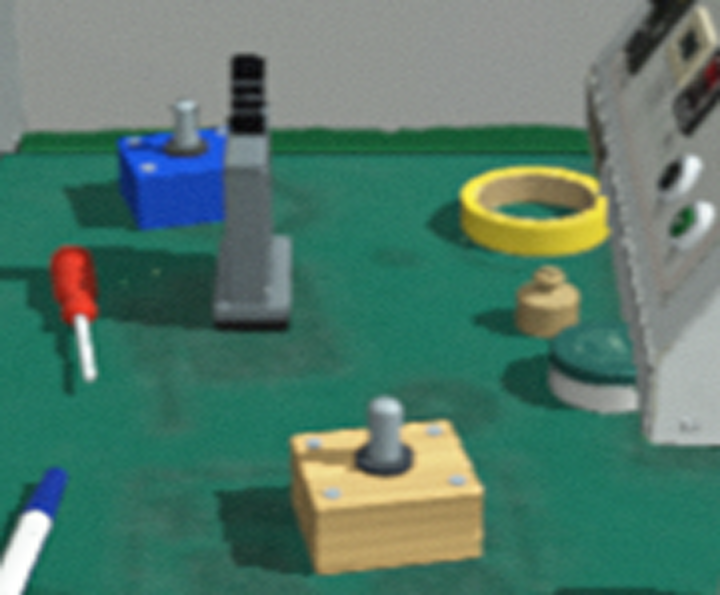

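The crop confirms the wooden block at side pixel (297,290), its stud at about (0.521,-0.353), and the gauge post at about (0.443,-0.092). The gauge dial faces -x, so I want the wrist camera on the robot side, with tool x along +y.

```bash
python3 -m inch '[[[0.2,0.6,0.3,0,0,1.6],[0.4,1.2,0.6,0,0,3.2],[0.6,1.8,0.8,0,0,4.8],[0.8,2.4,0.8,0,0,6.4],[1.0,3.0,0.8,0,0,8.0],[1.2,3.6,0.8,0,0,9.6],[1.4,4.2,0.8,0,0,11.2],[1.6,4.7,0.8,0,0,12.8]]]' -1
python3 -m inch '[[[0.2,0.6,0,0,0,1.6],[0.4,1.2,0,0,0,3.2],[0.6,1.8,0,0,0,4.8],[0.8,2.4,0,0,0,6.4],[1.0,3.0,0,0,0,8.0],[1.2,3.6,0,0,0,9.6],[1.4,4.2,0,0,0,11.2],[1.6,4.7,0,0,0,12.8]]]'
python3 - <<'E'
from h import *
print(S['t'],S['position'],Rn.from_rotvec(S['orientation']).as_matrix().round(3),S['joints'])
snap('wrist','w1')
E
```

```text
t: 1.15
position: [0.3507, -0.3269, 0.3437]
orientation: [-3.121, -0.35, 0.0]
contact_force: [-0.2, 0.1, 0.0]
gripper_width: 1.0
t: 2.15
position: [0.4306, -0.0921, 0.3438]
orientation: [-2.229, -2.213, 0.0]
contact_force: [-0.3, -0.6, -0.0]
gripper_width: 1.001
2.15 [ 0.43061392 -0.09210699  0.34379888] [[ 0.007  1.    -0.   ]
 [ 1.    -0.007  0.   ]
 [ 0.    -0.    -1.   ]] [-4.65555645e-01  2.21880222e-01  1.82148364e+00  3.35012205e-05
  1.09867404e+00 -2.02925721e+00]
```

View pics/w1.png

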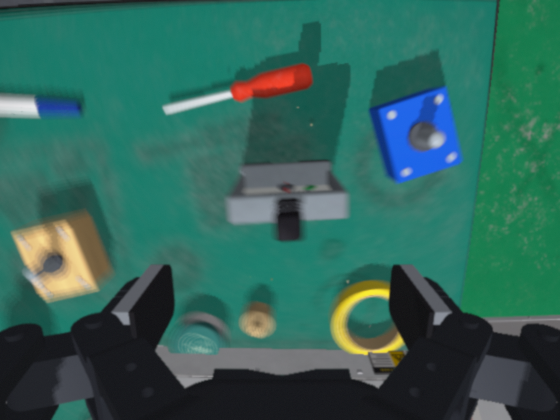

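Wrist view: the gauge frame spans about (228..348, 160..222), the post is at (288,220), the green mark at about (310,187), the red pointer at about (287,187). The frame is tilted slightly. I'll measure yaw and post.

```bash
python3 - <<'E'
from h import *
z=np.load('pics/w1.npz');p,d=z['p'],z['d']
cv2.imwrite('pics/crop2.png',cv2.resize(p[150:250,210:370,::-1],None,fx=5,fy=5,interpolation=cv2.INTER_CUBIC))
vv,uu=np.mgrid[0:420,0:560]
S1=dict(position=z['pos'],orientation=z['ori'])
W=world('wrist',uu.ravel(),vv.ravel(),d.ravel(),S1).reshape(420,560,3)
sub=W[150:250,210:370].reshape(-1,3)
f=sub[(sub[:,2]>.115)&(sub[:,2]<.135)]; t=sub[(sub[:,2]>.165)&(sub[:,2]<.19)]
for n,a in(('frame',f),('posttop',t)):
    r=cv2.minAreaRect((a[:,:2]*1000).astype(np.float32)); print(n,len(a),r,a[:,2].mean(),np.median(a[:,:2],0))
    print(a.min(0),a.max(0))
# lateral edge line: max-x side & min-x side per y bin
ys=np.arange(-.135,-.045,.004); fr=[]
for y in ys:
    b=f[abs(f[:,1]-y)<.002]
    if len(b)>3: fr.append((y,b[:,0].min(),b[:,0].max()))
fr=np.array(fr); print('yaw slopes dx/dy',np.polyfit(fr[:,0],fr[:,1],1),np.polyfit(fr[:,0],fr[:,2],1))
E
```

```text
frame 2913 ((441.806640625, -89.8262939453125), (24.574783325195312, 99.86898803710938), 1.5280860662460327) 0.12510145655481414 [ 0.43923583 -0.08966028]
[ 0.42846506 -0.13974252  0.11529996] [ 0.45518639 -0.03970426  0.13487136]
posttop 844 ((442.7000732421875, -89.38646697998047), (19.713045120239258, 20.519453048706055), 89.49482727050781) 0.174451014507291 [ 0.44107191 -0.08945814]
[ 0.43245914 -0.09929511  0.16504504] [ 0.45299068 -0.07958827  0.17723498]
yaw slopes dx/dy [-0.0283835   0.42716965] [-0.03248547  0.44614911]
```

View pics/crop2.png

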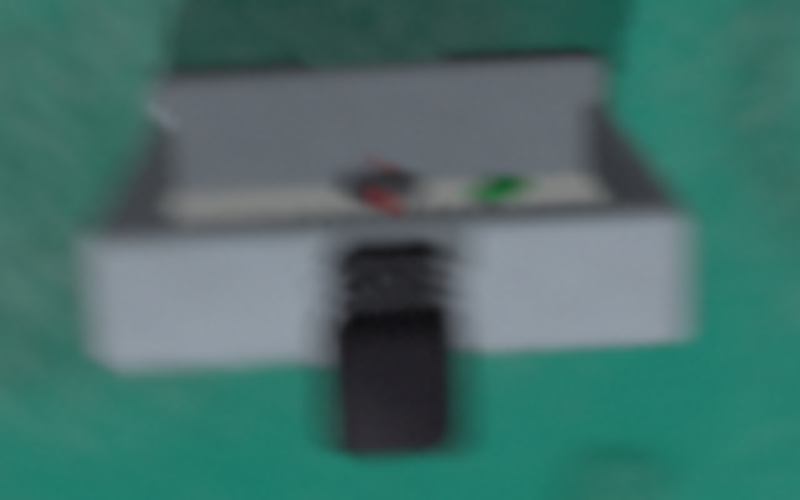

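```bash
python3 -m inch '[[[0.12,0.03,-0.3,0,0,0.2],[0.24,0.05,-0.7,0,0,0.35],[0.24,0.05,-1.2,0,0,0.35],[0.24,0.05,-1.7,0,0,0.35],[0.24,0.05,-2.2,0,0,0.35],[0.24,0.05,-2.6,0,0,0.35],[0.24,0.05,-2.76,0,0,0.35],[0.24,0.05,-2.76,0,0,0.35]]]' -1
python3 -m inch '[[[0,0,0,0,0,0],[0,0,0,0,0,0],[0,0,0,0,0,0],[0,0,0,0,0,0],[0,0,0,0,0,0],[0,0,0,0,0,0],[0,0,0,0,0,0],[0,0,0,0,0,0]]]' 1
python3 - <<'E'
from h import *
print(S['t'],S['position'],S['gripper_width'],S['contact_force'])
snap('wrist','w2')
E
```

```text
t: 3.2
position: [0.4425, -0.091, 0.2057]
orientation: [-2.195, -2.246, 0.001]
contact_force: [0.2, -0.6, 0.1]
gripper_width: 0.998
t: 4.2
position: [0.4428, -0.0905, 0.2063]
orientation: [2.195, 2.247, 0.001]
contact_force: [0.8, 3.8, 4.8]
gripper_width: 0.225
4.2 [ 0.44275131 -0.09054899  0.20626636] 0.22544359853604468 [0.81535189 3.77077784 4.83160566]
```

View pics/w2.png

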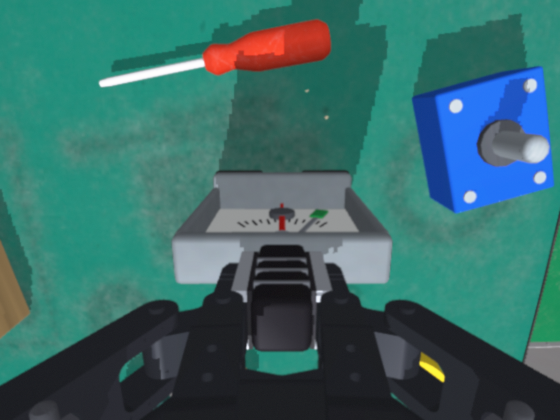

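Wrist view after closing: the post is held centred at (281,310), opening 0.225 (19 mm). The red pointer tip is at (282,207) and the green mark at (319,214). Lifting.

```bash
python3 -m inch '[[[0,0,0.15,0,0,0],[0,0,0.5,0,0,0],[0,0,0.9,0,0,0],[0,0,1.4,0,0,0],[0,0,1.9,0,0,0],[0,0,2.3,0,0,0],[0,0,2.5,0,0,0],[0,0,2.6,0,0,0]]]'
python3 - <<'E'
from h import *
print(S['t'],S['position'],S['gripper_width'],S['contact_force'],S['ft_torque'])
p,d=snap('wrist','w3');p2,_=snap('side','s3')
cv2.imwrite('pics/crop3.png',cv2.resize(p[170:290,170:400,::-1],None,fx=3.4,fy=3.4,interpolation=cv2.INTER_CUBIC))
E
```

```text
t: 5.25
position: [0.4422, -0.0908, 0.3358]
orientation: [-2.195, -2.247, 0.001]
contact_force: [0.2, 0.1, -4.5]
gripper_width: 0.228
5.25 [ 0.44221877 -0.09082065  0.33582218] 0.227918197265183 [ 0.15105592  0.14553778 -4.48901282] [-0.02511281  0.01723354  0.01623063]
```

View pics/crop3.png

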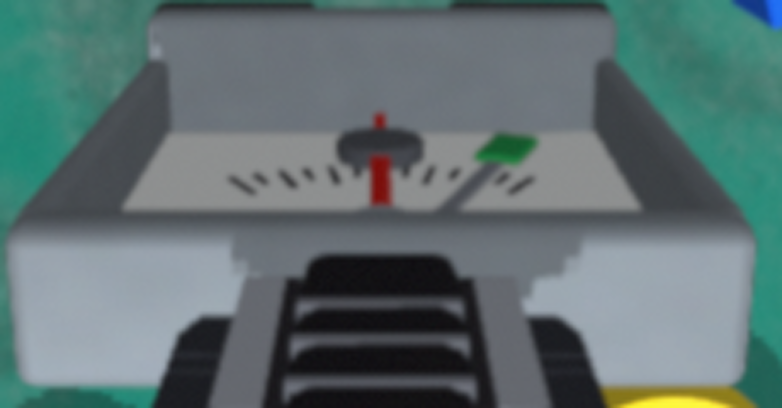

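View pics/s3.png

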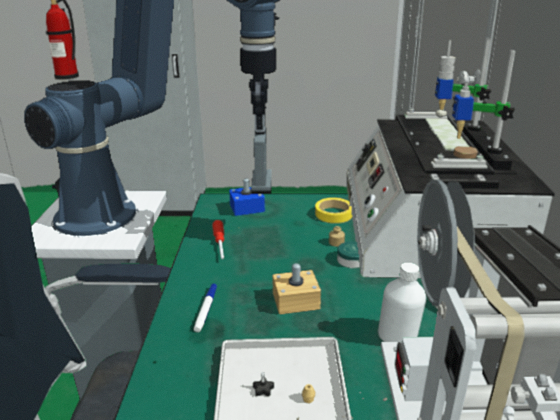

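```bash
python3 - <<'E'
from h import *
z=np.load('pics/w3.npz');p,d=z['p'].astype(int),z['d']
S1=dict(position=z['pos'],orientation=z['ori'])
R=Rn.from_rotvec(z['ori']).as_matrix()
g=(p[:,:,1]>p[:,:,0]+40)&(p[:,:,1]>p[:,:,2]+40); g[:200]=0;g[225:]=0;g[:,:305]=0;g[:,340:]=0
r=(p[:,:,0]>p[:,:,1]+70);r[:195]=0;r[240:]=0;r[:,:265]=0;r[:,300:]=0
for n,m in(('green',g),('red',r)):
    v,u=np.nonzero(m);W=world('wrist',u,v,d[v,u],S1)
    L=(W-z['pos'])@R   # tool coords: x= gauge y, y = gauge x, z down
    print(n,len(u),u.min(),u.max(),v.min(),v.max(),'tool med',np.median(L,0).round(4))
    print(L.min(0).round(4),L.max(0).round(4))
    if n=='green':
        # cast centroid to circle radius 64 mm in plane of pointer
        uc,vc=u.mean(),v.mean(); gl=np.median(L,0)
        print('ang depth',np.arctan2(gl[0],gl[2]-(.2063-.105)))
        o,dr=ray('wrist',uc,vc,S1);o=(o-z['pos'])@R;dr=dr@R
        for pl in (-.014,-.017,-.02,-.022):
            q=o+dr*(pl-o[1])/dr[1];print(pl,q.round(4),'ang',np.arctan2(q[0],q[2]-.1013),'r',np.hypot(q[0],q[2]-.1013))
for uu,vv in((282,203.5),):
    o,dr=ray('wrist',uu,vv,S1);o=(o-z['pos'])@R;dr=dr@R
    for pl in(-.014,-.017,-.02): q=o+dr*(pl-o[1])/dr[1];print('tip',pl,q.round(4))
E
```

```text
green 78 310 326 211 217 tool med [ 0.0246 -0.0002  0.1569]
[ 0.0188 -0.0008  0.1535] [0.0298 0.0013 0.1649]
ang depth 0.41704036090282665
-0.014 [ 0.0194 -0.014   0.1111] ang 1.1052422631413876 r 0.021734637271918735
-0.017 [ 0.0183 -0.017   0.1009] ang 1.592339261067784 r 0.01832931162437511
-0.02 [ 0.0172 -0.02    0.0908] ang 2.120111705992632 r 0.02020048399835607
-0.022 [ 0.0165 -0.022   0.084 ] ang 2.380352482449352 r 0.023915928509145302
red 64 279 283 204 229 tool med [-1.000e-04 -5.800e-03  1.245e-01]
[-0.0013 -0.0062  0.1105] [ 0.0011 -0.0052  0.1613]
tip -0.014 [ 0.0005 -0.014   0.132 ]
tip -0.017 [ 0.0004 -0.017   0.1207]
tip -0.02 [ 0.0004 -0.02    0.1094]
```

The mark is about 0.38–0.42 rad from depth (the stated range ends at 0.38), and the pointer hangs at 0. Next I move over the stud.

```bash
python3 -m inch '[[[0.1,-0.3,0,0,0,0],[0.3,-1.0,0,0,0,0],[0.6,-1.9,0,0,0,0],[0.85,-2.8,0,0,0,0],[1.1,-3.7,0,0,0,0],[1.35,-4.5,0,0,0,0],[1.5,-5.0,0,0,0,0],[1.58,-5.2,0,0,0,0]]]'
python3 -m inch '[[[0,0,-0.2,0,0,0],[0,0,-0.4,0,0,0],[0,0,-0.5,0,0,0],[0,0,-0.5,0,0,0]]]'
python3 - <<'E'
from h import *
print(S['t'],S['position'],S['gripper_width'],S['contact_force'],S['ft_torque'])
p,d=snap('wrist','w4');p2,_=snap('side','s4');snap('scene','c4')
cv2.imwrite('pics/crop4.png',cv2.resize(p2[150:350,200:400,::-1],None,fx=3,fy=3,interpolation=cv2.INTER_CUBIC))
E
```

```text
t: 6.35
position: [0.5215, -0.3534, 0.3343]
orientation: [-2.196, -2.244, 0.001]
contact_force: [0.3, 0.3, -4.9]
gripper_width: 0.22
t: 6.85
position: [0.5214, -0.3498, 0.3103]
orientation: [-2.193, -2.247, -0.0]
contact_force: [0.2, 0.3, -4.6]
gripper_width: 0.223
6.85 [ 0.52141045 -0.34983787  0.3102678 ] 0.22260365594105888 [ 0.23096691  0.32739754 -4.59799065] [ 0.01506099  0.0613015  -0.04429235]
```

View pics/crop4.png

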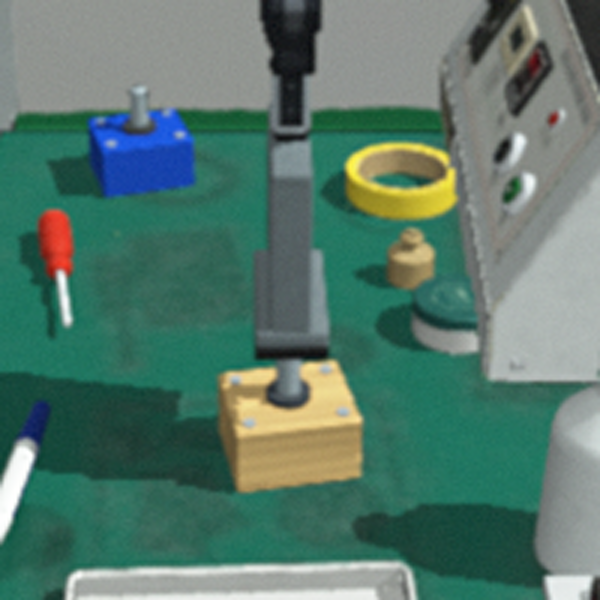

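View pics/c4.png

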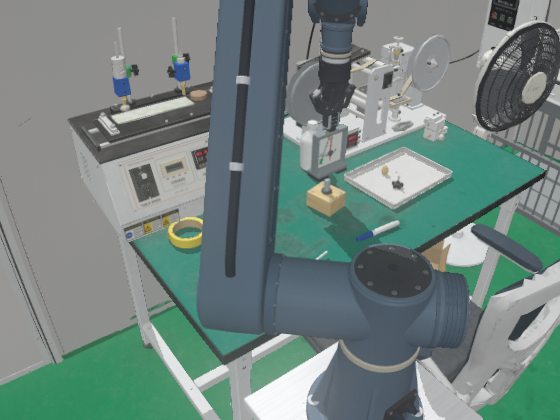

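View pics/w4.png

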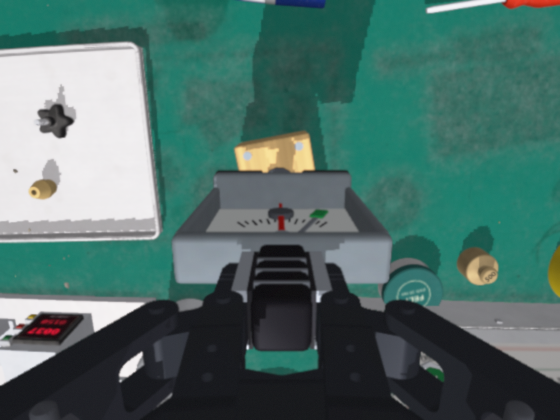

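Side crop: the stud sits right under the gauge's middle in x, around (290,370). The scene view shows the stud at about (326,187) and the dial clearly. I'll cross-check the stud's y with the scene camera.

```bash
python3 - <<'E'
from h import *
z=np.load('pics/c4.npz');p,d=z['p'],z['d']
vv,uu=np.mgrid[0:420,0:560]
W=world('scene',uu.ravel(),vv.ravel(),d.ravel()).reshape(420,560,3)
w=W[165:220,295:355].reshape(-1,3);k=(w[:,2]>.055)&(w[:,2]<.095)&(w[:,1]<-.30)&(w[:,1]>-.4);w=w[k];print(len(w),w.min(0),w.max(0),np.median(w,0))
w=W[165:220,295:355].reshape(-1,3);w=w[(abs(w[:,2]-.045)<.003)];print('blocktop',cv2.minAreaRect((w[:,:2]*1000).astype(np.float32)))
W0=np.load('pics/W.npy')[255:320,265:330].reshape(-1,3);w=W0[abs(W0[:,2]-.045)<.003];print('blocktop side',cv2.minAreaRect((w[:,:2]*1000).astype(np.float32)))
cv2.imwrite('pics/crop5.png',cv2.resize(p[100:220,280:380,::-1],None,fx=5,fy=5,interpolation=cv2.INTER_CUBIC))
o,dr=ray('scene',326.5,181);print(o+dr*(.085-o[2])/dr[2])
E
```

```text
66 [ 0.50486    -0.35771272  0.05520397] [ 0.52719684 -0.34169289  0.08556828] [ 0.51636667 -0.34713015  0.07134406]
blocktop ((519.4434814453125, -349.361572265625), (84.00506591796875, 74.94734954833984), 12.888915061950684)
blocktop side ((520.5398559570312, -353.0538330078125), (79.82820892333984, 72.9952163696289), 12.036676406860352)
[ 0.51077204 -0.34169824  0.085     ]
```

View pics/crop5.png

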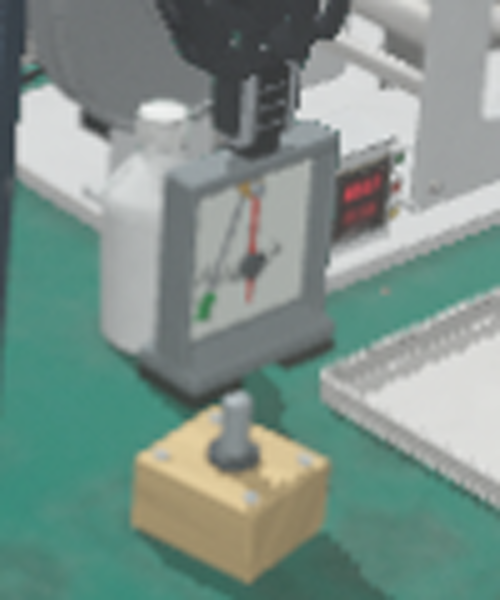

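The scene camera gives stud y of about -0.350 and the side camera about -0.353. The gauge centre is at -0.350, which is good. Lowering about 34 mm in stages.

```bash
python3 -m inch '[[[0,0,-0.1,0,0,0],[0,0,-0.25,0,0,0],[0,0,-0.4,0,0,0],[0,0,-0.5,0,0,0],[0,0,-0.56,0,0,0],[0,0,-0.62,0,0,0],[0,0,-0.68,0,0,0],[0,0,-0.68,0,0,0]]]'
python3 -m inch '[[[0,0,0,0,0,0],[0,0,0,0,0,0],[0,0,0,0,0,0]]]'
python3 - <<'E'
from h import *
print(S['t'],S['position'],S['gripper_width'],S['contact_force'],S['ft_torque'])
p,d=snap('scene','c6');p2,_=snap('side','s6')
a=cv2.resize(p[100:220,280:380,::-1],(400,480),interpolation=cv2.INTER_CUBIC)
b=cv2.resize(p2[190:310,250:350,::-1],(400,480),interpolation=cv2.INTER_CUBIC)
cv2.imwrite('pics/crop6.png',np.hstack([a,b]))
E
```

```text
t: 8.0
position: [0.5216, -0.3508, 0.2773]
orientation: [-2.195, -2.248, -0.0]
contact_force: [-1.3, 1.2, 1.0]
gripper_width: 0.227
t: 8.38
position: [0.5216, -0.3508, 0.2771]
orientation: [-2.195, -2.248, -0.0]
contact_force: [-1.7, 2.1, 0.3]
gripper_width: 0.226
8.375 [ 0.521607   -0.35076111  0.27708097] 0.22615748323307386 [-1.68650513  2.08353856  0.32860229] [ 0.48393366  0.44821282 -0.03235208]
```

View pics/crop6.png

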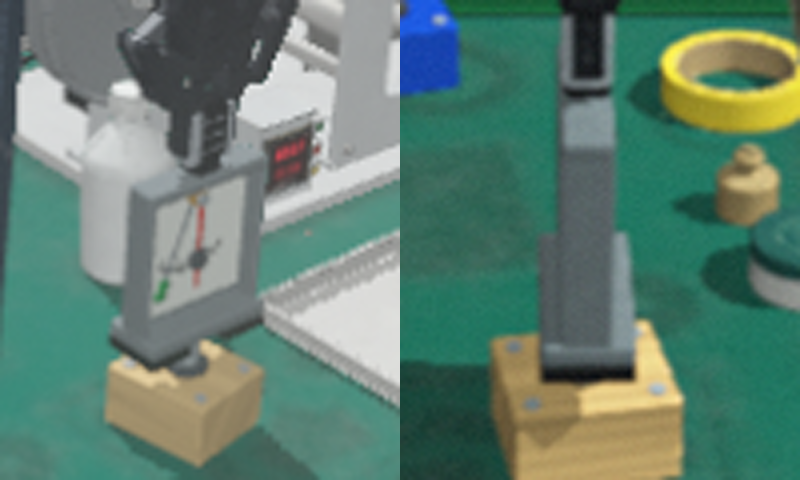

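Contact took up about 5 N, which is roughly 4–5 mm of stud travel. The views show the notch over the stud. Next I rock the top to +y, starting with half of it (about 0.19 rad), about the stud contact 198 mm below the TCP.

```bash
python3 -m inch '[[[0,0.095,0,-0.23,-0.01,0],[-0.01,0.19,-0.005,-0.45,-0.01,0],[-0.01,0.28,-0.01,-0.68,-0.02,0],[-0.01,0.375,-0.02,-0.91,-0.03,0],[-0.015,0.47,-0.03,-1.13,-0.03,0],[-0.015,0.56,-0.04,-1.36,-0.04,0],[-0.02,0.655,-0.055,-1.59,-0.05,0],[-0.02,0.75,-0.07,-1.81,-0.05,0]]]'
python3 -m inch '[[[0,0,0,0,0,0],[0,0,0,0,0,0],[0,0,0,0,0,0],[0,0,0,0,0,0]]]'
cat > look.py <<'E'
from h import *
import sys
n=sys.argv[1]
R=Rn.from_rotvec(S['orientation']).as_matrix()
print(S['t'],S['position'],S['gripper_width'],S['contact_force'],'lean of tool',np.arctan2(-R[1,2],-R[2,2]),'vert',np.arccos(-R[2,2]))
p0,d=snap('wrist','w'+n);p1,_=snap('scene','c'+n);p2,_=snap('side','s'+n)
a=cv2.resize(p1[80:220,280:400,::-1],(260,303),interpolation=cv2.INTER_CUBIC)
b=cv2.resize(p2[190:330,240:360,::-1],(260,303),interpolation=cv2.INTER_CUBIC)
c=cv2.resize(p0[170:290,170:400,::-1],(580,303),interpolation=cv2.INTER_CUBIC)
x=np.zeros((606,580,3),np.uint8);x[:303]=c;x[303:,:260]=a;x[303:,300:560]=b
cv2.imwrite('pics/look%s.png'%n,x[:600])
p=p0.astype(int)
g=(p[:,:,1]>p[:,:,0]+40)&(p[:,:,1]>p[:,:,2]+40); r=(p[:,:,0]>p[:,:,1]+70)
m=np.zeros_like(g);m[195:240,245:345]=1
for nm,k in(('green',g),('red',r)):
    k=k&m; lab=cv2.connectedComponentsWithStats(k.astype(np.uint8),connectivity=8)
    v,u=np.nonzero(k)
    # keep those on the gauge by depth
    L=(world('wrist',u,v,d[v,u],S)-S['position'])@R
    ok=(L[:,1]>-.03)&(L[:,1]<.02)&(L[:,2]<.18);L=L[ok];u=u[ok];v=v[ok]
    if nm=='red':
        print('red',[(int(a),int(b),*q.round(4)) for a,b,q in list(zip(u,v,L))[::6]])
        al=np.arctan2(L[:,0],L[:,2]-.1013);far=L[:,2]>.14;print('red ang far',al[far],'tip tool',L[L[:,2].argmax()].round(4))
    else:
        gl=np.median(L,0);print('green',len(u),u.mean(),v.mean(),gl.round(4),'ang',np.arctan2(gl[0],gl[2]-.1013))
E
python3 look.py 7
```

```text
t: 9.48
position: [0.5208, -0.3133, 0.2735]
orientation: [2.094, 2.144, -0.2]
contact_force: [-1.6, -0.4, 1.3]
gripper_width: 0.228
t: 9.98
position: [0.5207, -0.3133, 0.2733]
orientation: [2.096, 2.145, -0.197]
contact_force: [-0.1, 1.5, 1.1]
gripper_width: 0.225
9.975 [ 0.5207185  -0.31326457  0.27332573] 0.22518848683630607 [-0.11465715  1.48416257  1.09228296] lean of tool 0.1888295972769178 vert 0.18890730759902757
green 53 318.64150943396226 214.49056603773585 [ 2.450e-02 -1.000e-04  1.565e-01] ang 0.41772619762649293
red [(299, 205, np.float64(0.0115), np.float64(-0.0058), np.float64(0.159)), (292, 217, np.float64(0.0062), np.float64(-0.006), np.float64(0.1317)), (292, 218, np.float64(0.0061), np.float64(-0.0057), np.float64(0.1305)), (292, 219, np.float64(0.0061), np.float64(-0.006), np.float64(0.1276)), (292, 220, np.float64(0.0061), np.float64(-0.0055), np.float64(0.1273)), (293, 221, np.float64(0.0065), np.float64(-0.0058), np.float64(0.1248)), (293, 222, np.float64(0.0065), np.float64(-0.0053), np.float64(0.1243)), (287, 224, np.float64(0.0031), np.float64(-0.0052), np.float64(0.121)), (288, 225, np.float64(0.0036), np.float64(-0.006), np.float64(0.1169)), (288, 226, np.float64(0.0036), np.float64(-0.0058), np.float64(0.1159)), (288, 227, np.float64(0.0035), np.float64(-0.006), np.float64(0.1133)), (288, 228, np.float64(0.0035), np.float64(-0.0055), np.float64(0.1133)), (289, 229, np.float64(0.004), np.float64(-0.0054), np.float64(0.1119))]
red ang far [0.19757043 0.20567808 0.19227094 0.20445559 0.20936001] tip tool [ 0.0123 -0.0056  0.1601]
```

View pics/look7.png

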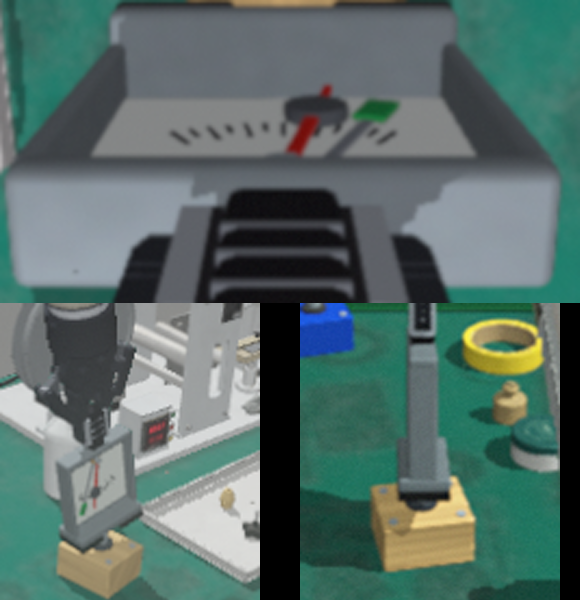

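Pointer at about 0.19–0.20 rad (tip pixel 299,205). Mark at 0.385 from its lateral offset of 24.5 mm over a 64 mm radius. I rock the remaining 0.196 rad.

```bash
python3 -m inch '[[[0,0.095,-0.02,-0.23,-0.01,0],[-0.01,0.19,-0.04,-0.47,-0.01,0],[-0.01,0.285,-0.065,-0.7,-0.02,0],[-0.01,0.375,-0.09,-0.94,-0.03,0],[-0.015,0.47,-0.12,-1.17,-0.03,0],[-0.015,0.56,-0.15,-1.4,-0.04,0],[-0.02,0.655,-0.185,-1.64,-0.05,0],[-0.02,0.745,-0.22,-1.87,-0.05,0]]]'
python3 -m inch '[[[0,0,0,0,0,0],[0,0,0,0,0,0],[0,0,0,0,0,0],[0,0,0,0,0,0],[0,0,0,0,0,0],[0,0,0,0,0,0],[0,0,0,0,0,0],[0,0,0,0,0,0]]]'
python3 look.py 8
```

```text
t: 11.12
position: [0.5197, -0.2755, 0.2624]
orientation: [1.982, 2.031, -0.387]
contact_force: [-0.7, 0.9, 0.4]
gripper_width: 0.223
t: 12.12
position: [0.5196, -0.276, 0.2624]
orientation: [1.984, 2.032, -0.386]
contact_force: [0.4, 3.9, 0.9]
gripper_width: 0.229
12.125 [ 0.51961171 -0.27595966  0.26237415] 0.22875909897830812 [0.40828707 3.94929502 0.89024161] lean of tool 0.38509109121638707 vert 0.38521952065156967
green 6 324.6666666666667 212.66666666666666 [ 0.0284 -0.0003  0.1602] ang 0.4483853335536915
red [(318, 206, np.float64(0.0236), np.float64(-0.0059), np.float64(0.1562)), (317, 208, np.float64(0.0226), np.float64(-0.0055), np.float64(0.1529)), (306, 218, np.float64(0.0142), np.float64(-0.0054), np.float64(0.1318)), (305, 219, np.float64(0.0134), np.float64(-0.0056), np.float64(0.129)), (303, 220, np.float64(0.0121), np.float64(-0.0059), np.float64(0.1263)), (300, 221, np.float64(0.0104), np.float64(-0.0057), np.float64(0.125)), (297, 222, np.float64(0.0086), np.float64(-0.0058), np.float64(0.1228)), (303, 222, np.float64(0.0121), np.float64(-0.0049), np.float64(0.1258)), (300, 223, np.float64(0.0102), np.float64(-0.0059), np.float64(0.1208)), (298, 224, np.float64(0.009), np.float64(-0.0056), np.float64(0.1198)), (297, 225, np.float64(0.0084), np.float64(-0.0055), np.float64(0.1184)), (295, 226, np.float64(0.0072), np.float64(-0.0063), np.float64(0.1143)), (293, 227, np.float64(0.0061), np.float64(-0.0057), np.float64(0.1143)), (291, 228, np.float64(0.005), np.float64(-0.0056), np.float64(0.113)), (297, 228, np.float64(0.0083), np.float64(-0.0046), np.float64(0.1159)), (295, 229, np.float64(0.0071), np.float64(-0.0048), np.float64(0.1136)), (293, 230, np.float64(0.006), np.float64(-0.0055), np.float64(0.1102))]
red ang far [0.40548041 0.41361716 0.41104328 0.41985316 0.41420745 0.41157274
 0.41306842 0.41597178 0.41108415] tip tool [ 0.0243 -0.0043  0.1571]
```

View pics/look8.png

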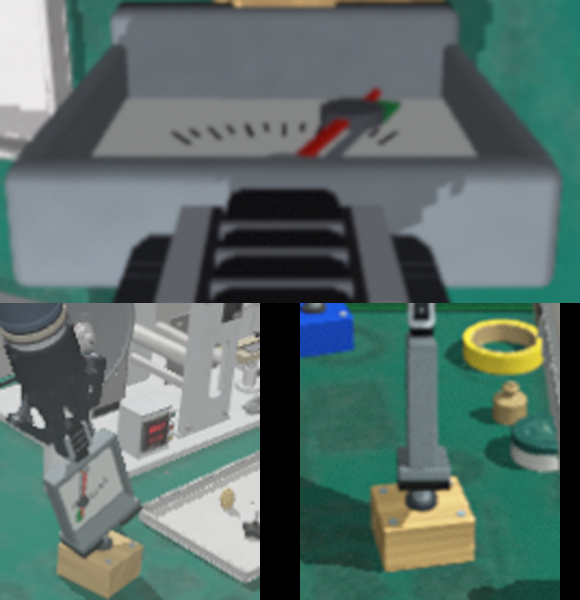

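Pointer measured at 0.412 and mark at 0.417 with the same depth bias. Tip lateral 23.6–24.3 mm against mark 24.5 mm, so it is on the mark. I hold for one more second and check that it's at rest.

```bash
python3 -m inch '[[[0,0,0,0,0,0],[0,0,0,0,0,0],[0,0,0,0,0,0],[0,0,0,0,0,0],[0,0,0,0,0,0],[0,0,0,0,0,0],[0,0,0,0,0,0],[0,0,0,0,0,0]]]'
python3 look.py 9 | cut -c1-400
python3 - <<'E'
from h import *
for i in range(4):
    s=robot.state();p,d=robot.read_camera('wrist');p=p.astype(int)
    r=(p[:,:,0]>p[:,:,1]+70);r[:200]=0;r[210:]=0;r[:,:245]=0;r[:,345:]=0
    v,u=np.nonzero(r);print(s['t'],s['position'].round(4),s['contact_force'].round(2),len(u),u.mean().round(2),v.mean().round(2))
p,_=robot.read_camera('scene')
cv2.imwrite('pics/crop10.png',cv2.resize(p[120:200,300:370,::-1],(525,600),interpolation=cv2.INTER_CUBIC))
E
```

```text
t: 13.28
position: [0.5196, -0.2761, 0.2624]
orientation: [1.984, 2.032, -0.386]
contact_force: [0.7, 5.5, 0.9]
gripper_width: 0.231
13.275 [ 0.5195906  -0.27605285  0.26236897] 0.23067312767955314 [0.68233476 5.49536268 0.88804062] lean of tool 0.3852440098188455 vert 0.38536982478977316
green 6 324.6666666666667 212.66666666666666 [ 0.0286 -0.      0.1612] ang 0.44506855033746673
red [(318, 206, np.float64(0.0236), np.float64(-0.0057), np.float64(0.157)), (317, 208, np.float64(0.0228), np.float64(-0.0051), np.float64(0.1544)), (307, 218, np.float64(0.0148), np.float64(-0.0053), np.float64(0.1321)), (306, 219, np.float64(0.0141), np.float64(-0.0054), np.float64(0.1299)), (304, 220, np.float64(0.0128), np.float64(-0.0054), np.float64(0.1278)), (301, 221, np.float64(0.011), n
red ang far [0.40150801 0.40953887 0.41330192 0.41634935 0.41136942 0.40620431
 0.40476489 0.41687703 0.41763192] tip tool [ 0.0243 -0.0056  0.1573]
13.425 [ 0.5196 -0.276   0.2624] [0.49 5.02 0.7 ] 9 317.89 207.22
13.475 [ 0.5196 -0.276   0.2624] [-0.19  5.46  1.98] 9 317.89 207.22
13.525 [ 0.5196 -0.2761  0.2624] [0.67 5.18 0.21] 9 317.89 207.22
13.575 [ 0.5196 -0.276   0.2624] [0.88 5.77 0.93] 9 317.89 207.22
```

View pics/crop10.png

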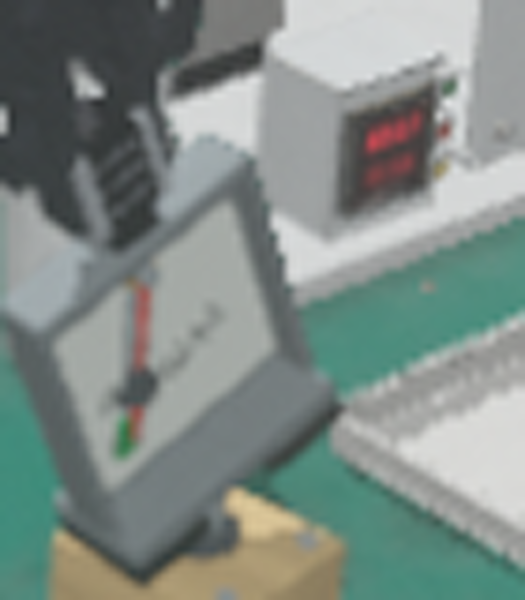

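Pointer tip pixel is constant at (317.9,207.2) over four frames, so it is at rest. The scene crop shows the pointer tip at (133,420) ending on the green mark at (125,440), with the stud under the gauge's middle. Handing in.

```bash
python3 -c "
from workcell import robot
print(robot.finish_job()); s=robot.state(); print(s['t'],s['position'],s['contact_force'],s['gripper_width'])"
```

```text
the job is handed in; nothing more can be done
None
the job is handed in; nothing more can be done
```

I picked the gauge up by its grip post, set its notch on the wooden block's stud and rocked it about 0.385 rad to its left. I handed the job in after about 13.6 s of robot time, still holding it there. No verdict is reported.

**Last checks before handing in:**
- **Pointer:** the tip's sideways offset was 23.6–24.3 mm and the mark's was 24.5 mm (measured before the pointer covered it). Measured alike from depth, the pointer stood at about 0.41 rad and the mark at 0.417. Both depth readings run a little high, since the mark's stated range ends at 0.38. The tip did not move over four successive pictures.
- **Stud:** the vertical force puts it about 5 mm in, and the tool position puts it about 6 mm in. Both are inside the 1.5–12.5 mm band, but I could not read the stud directly.
- **Hold:** the gripper opening stayed near 0.23, about the width of the post, and the arm was still.
- **Bystanders:** none was touched as far as I could see; I did not measure their positions again at the end.

**Checks that disagreed:**
- **Stud position:** the side and scene cameras differed by about 3 mm in y for the stud, which is within the notch's clearance.
- **Sideways force:** it rose from about 1 N to 5.5 N while holding, then levelled off. It is probably friction or light contact with the notch wall, and I left it alone.

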